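Set the pan under the swing tap

ROBOT

A 7-joint arm with a two-finger parallel gripper is mounted at the origin on the work surface. World frame = base frame: x ahead of the robot, y to its left, z up, the work surface at z = 0. Lengths are in mm, angles in rad, forces in N, time in s.
With the tool pointing down it reaches from about 350 to 900 mm from the base axis. Payload 7.2 kg.
Tool frame: the origin (TCP) lies between the finger pads; the fingertips stand 22 mm ahead of it and the grasp point (between the pads) lies 3 mm ahead of it; z points along the fingers, x is the direction in which the jaws open and shut, and the axes are right-handed (so a half turn about z gives the same grasp; the last joint's range is limited). The gripper opens to 88 mm and grips with 3 to 60 N. Pads are 20 mm wide; open, the fingers measure 115 mm over their backs; the gripper's body (75 mm by 178 mm) begins 61 mm behind the grasp point.
Start: joints at [-1.213, 0.411, -0.013, 1.596, 0.006, 1.134, -0.082], TCP at [258.165, 569.192, 244.653] pointing down, gripper open.
Joint ranges: [-2.95, 2.95], [-0.29, 1.99], [-1.47, 1.44], [0.14, 2.54], [-1.03, 4.17], [0.13, 1.85], [-2.86, 2.86]. Speed limits (rad/s): [2.39, 2.39, 3.01, 3.01, 3.14, 3.14, 3.14].

INTERFACE

Orientations are given as a unit quaternion [x, y, z, w].
In Python, from bench import get_state, viewer, order gives the robot as it stands.
- The arm moves only by the tool carry_out, never from a script. Its argument "moves" is a list of rows, each an object of numbers: "tx", "ty", "tz": the shift along the tool's x, y, z in mm; "roll": the turn about the tool's z in rad; "jaw": the gripper command: -1 is shut, 1 is fully open, values between are in proportion. In form: [{"tx": .., "ty": .., "tz": .., "roll": .., "jaw": ..}, ...]. A call has exactly 5 rows; each row shifts and turns the commanded pose from where the row before left it, along the tool's axes as they then stand; what a row does not reach is not made up. A row lasts 1/12 s, in which the tool goes at most 41.7 mm and 7.16 degrees, less where a joint would pass 70% of its speed; a pose out of reach is approached as far as the arm can. A call is refused whole if a number of a shift passes 41.7 or a number of a turn 0.125, either way. A call with a gripper value outside its range is refused whole. The fingers move at their own pace and stop on an object; "squeeze" is the grip in N (left out, the last holds). Time passes only in rows, so rows that do not move let the fingers close, or fill a call up. It gives the time, the measured TCP pose, the force and the opening at its end, in the units of the state.
- get_state(): the state, without advancing time (a new reading comes with each control period).
- viewer.read_camera(name): name is "scene" or "top" or "wrist"; returns (picture, depth): 480x640x3 uint8, red, green, blue; 480x640 float32, mm along the optical axis (not along the pixel's ray), 0 where there is no reading.
- viewer.camera_model(name): a dict with "intrinsics" (3x3 intrinsics, pixels), "dist" ([k1, k2, p1, p2, k3] as OpenCV has them; the pictures are not rectified), "R" (3x3) and "t" (3): a world point X has camera coordinates R X + t. Camera axes: x right, y down, z forward; pixel columns grow to the right and rows downward; lengths in mm; the calibration is good to about 2 mm. A picture is of the moment at which its call begins: read the wrist's pose just before it. camera_model takes no time and is no camera call; for the wrist camera it gives the pose at the moment of the call.
- order.sign_off(): hands the job in, once; it reports no verdict.
The state is a dict: "t": time; "joint_positions": joint angles; "qd": joint speeds; "joint_torque": joint torques, N m; "eef_pos": TCP position; "orientation": TCP orientation; "ft_force": force on the tool from outside, world axes, zero at the start; "torque": the same for the moment, N m; "gripper_width": finger opening in mm.
Only numpy, scipy, OpenCV 4.12 (cv2) and the standard library are available. Lean on these libraries where they do the work, as an engineer would, in place of code of your own. Each camera call takes 0.05 s, during which the arm holds its last target.

TASK

Get the rectangular steel pan ready to be filled at the tap: push it along the table until one of its sides lies flat against the front of the raised ledge at the back, at a spot the tap's spout can reach, and push the spout round so that its outlet is above the middle of the pan. The pan is only pushed: it stays flat on the table and is never picked up or tipped. Leave everything else where it stands.

Things in the scene. Friction and masses are not known exactly. Their poses are not given: they have to be found in the camera images.
- pan: open steel pan, 0.4-0.7 kg, 65 mm high. Rim flange 162 mm along pan x, 176 along y, 12 wide, 4 thick: the widest part. Mouth inside 138 by 152; thin walls taper in to a base of 126 by 140. Origin: centre of underside, on the table; z up. Starts left or right of the tap, yaw up to 0.5 rad from square to the ledge. Friction coefficient 0.5-0.7
- ledge: fixed steel ledge 80 mm high, 140 mm deep and 1.5 m long across the back of the table, carrying the tap. Origin: middle of the bottom edge of its upright front face; x points away from the robot, y along the ledge. The front face is the plane x = 0 of this frame.
- tap: fixed mixer tap on the ledge, its column 40 mm across, with two stub valves 73 mm long to either side (y) whose levers point to the robot. Origin: on the column's axis at the ledge's top (80 mm above the table), 60 mm behind the ledge's front face. The spout turns about this vertical axis.
- spout (a joint): angle of the swing spout about the tap's axis, rad: 0 points to the robot (-x), positive swings the outlet towards +y, limits -1.5 and 1.5. Turns stiffly (0.25 N m friction), stays where left. A level round tube 18 mm thick, its middle 220 mm above the table, from the column to a downturned outlet 220 mm from the axis
- spout_outlet (a point): middle of the spout's mouth, which points down: 220 mm from the tap's axis, 170 mm above the table; the nozzle there is 25 mm across
- bowl: round steel bowl, 170 mm across, 75 mm high, on the side of the tap away from the pan; origin centre of underside. Leave alone.
- cup: white cup, 72 mm across, 85 mm high, on the table between ledge and robot straight in front of the tap; origin centre of underside. Leave alone.
- bottle: white bottle, 68 mm across, 190 mm high, far left on the table; origin centre of underside. Leave alone.
- wrench: flat steel wrench, 200 mm long, lying near the robot; origin under its middle. Leave alone.
- screwdriver: screwdriver, 190 mm long, 26 mm thick, lying far right; origin under its middle. Leave alone.
- partsbox: open cardboard box 150 by 110 by 50 mm, far right; origin centre of underside. Leave alone.
Not all that is in view belongs to the job. Leave any blue or pink look-alike of the pan alone.

How it is judged (in metres and radians):
At the end, for the whole second after the job is handed in: One side of the pan lies against the ledge's front face (gap at its middle under 6 mm, out of square by less than 0.06 rad), the pan stands flat on the table, and the spout's outlet is within 35 mm, seen from above, of the pan's centre; pan and spout are at rest (((angle between the x axis of pan and the x axis of ledge, either way round below 0.06 rad and x of pan in the frame of ledge above -0.087 m) or (angle between the y axis of pan and the x axis of ledge, either way round below 0.06 rad and x of pan in the frame of ledge above -0.094 m)) and horizontal distance between spout_outlet and pan below 0.035 m and height (world z) of pan below 0.004 m and angle between pan's own z axis and vertical below 0.05 rad and linear speed of pan below 0.01 m/s and velocity of joint spout between -0.03 and 0.03 rad/s); the robot touches nothing.
It fails at once if the pan is lifted or tipped (height (world z) of pan above 0.012 m or angle between pan's own z axis and vertical above 0.2 rad).
It fails at once if something else on the table or ledge is shifted more than 25 mm or knocked over (distance of any of bowl, cup, bottle, wrench, screwdriver, partsbox from where it was at the start of the episode above 0.025 m or angle between any of bowl, cup, bottle's own z axis and vertical above 0.5 rad).
It also fails if it takes over 72 s, if anything falls off the work surface, if the arm or the gripper's body presses on something with over 40 N, if the wrist force passes 120 N, or if a joint passes its speed limit or range.

## Working session

There is one attempt and no reset: what is moved stays moved. The work goes in short steps, Python scripts to look and compute and a tool call to move; the robot and the scene stay as the last step left them, time stands still between calls to the robot, and variables do not carry over. Pictures are saved under pics/ and viewed, and the job is handed in when it is done.

Besides the shell and the picture viewer there is one more tool, called after "Call:" by a JSON object that holds its "op" and its "data", one argument or row to a line. carry_out: Moves the arm, as the interface text tells. Its arguments: {"type":"object","properties":{"moves":{"type":"array","items":{"type":"object","properties":{"tx":{"type":"number"},"ty":{"type":"number"},"tz":{"type":"number"},"roll":{"type":"number"},"jaw":{"type":"number"}}}},"squeeze":{"type":"number"}},"required":["moves"]}

```bash
mkdir -p pics; ls; cat > h.py <<'E'
import numpy as np, cv2
from bench import get_state, viewer, order
def save(n,im): cv2.imwrite('pics/'+n,im[:,:,::-1])
def px2plane(m,uv,z):
    K=np.array(m['intrinsics']);d=np.array(m['dist'],float);R=np.array(m['R']);t=np.array(m['t']).ravel()
    p=cv2.undistortPoints(np.array(uv,float).reshape(-1,1,2),K,d).reshape(-1,2)
    r=np.c_[p,np.ones(len(p))]@R   # R^T r
    c=-R.T@t
    s=(z-c[2])/r[:,2]
    return c+r*s[:,None]
def cloud(m,dep):
    K=np.array(m['intrinsics']);d=np.array(m['dist'],float);R=np.array(m['R']);t=np.array(m['t']).ravel()
    v,u=np.mgrid[0:480,0:640]
    p=cv2.undistortPoints(np.c_[u.ravel(),v.ravel()].astype(float).reshape(-1,1,2),K,d).reshape(-1,2)
    X=np.c_[p,np.ones(len(p))]*dep.reshape(-1,1)
    return ((X-t)@R).reshape(480,640,3)
E
python3 - <<'E'
from h import *
for n in ['scene','top']:
    im,d=viewer.read_camera(n); save(n+'0.png',im); np.save(n+'0.npy',d)
    np.save(n+'0im.npy',im)
    m=viewer.camera_model(n); print(n,m)
s=get_state(); print(s)
E
```

```text
pics
scene {'intrinsics': array([[609.45983336,   0.        , 308.42676524],
       [  0.        , 609.45983336, 244.5820257 ],
       [  0.        ,   0.        ,   1.        ]]), 'dist': array([-0.18062707,  0.        ,  0.        ,  0.        ,  0.        ]), 'R': array([[ 0.57017655,  0.82137423,  0.01559064],
       [ 0.64671214, -0.43706576, -0.62508954],
       [-0.50661831,  0.36649405, -0.78039734]]), 't': array([-337.9428872 , -256.01416928, 2193.57700573])}
top {'intrinsics': array([[539.57664252,   0.        , 308.07532302],
       [  0.        , 539.57664252, 235.8798608 ],
       [  0.        ,   0.        ,   1.        ]]), 'dist': array([-0.10803689,  0.        ,  0.        ,  0.        ,  0.        ]), 'R': array([[ 0.02461583, -0.99965855, -0.00876568],
       [-0.9930602 , -0.02344279, -0.11524698],
       [ 0.11500213,  0.01154175, -0.99329819]]), 't': array([   5.09259874,  556.07383957, 1423.88455236])}
{'t': 0.1, 'joint_positions': array([-1.21321039,  0.41181831, -0.01271667,  1.59694167,  0.00560599,
        1.13429142, -0.08219665]), 'qd': array([-1.95006545e-03, -2.46121917e-03, -1.34315646e-04, -1.29368533e-03,
        8.74899267e-05,  9.92876815e-04,  1.18596514e-03]), 'joint_torque': array([ 2.69056145e-03, -5.89102793e+01,  6.43565040e-01, -2.91705519e+01,
       -5.38407220e-02,  1.46279656e-02,  3.69100258e-05]), 'eef_pos': array([258.00841038, 568.80482534, 243.90176902]), 'orientation': array([ 8.40536956e-01,  5.41753744e-01, -5.68369754e-04,  4.28066010e-04]), 'ft_force': array([-0.65890132, -0.32711575, -0.15572487]), 'torque': array([-0.03246578, -0.00379471,  0.03902771]), 'gripper_width': 87.85863385844743}
```

View pics/scene0.png

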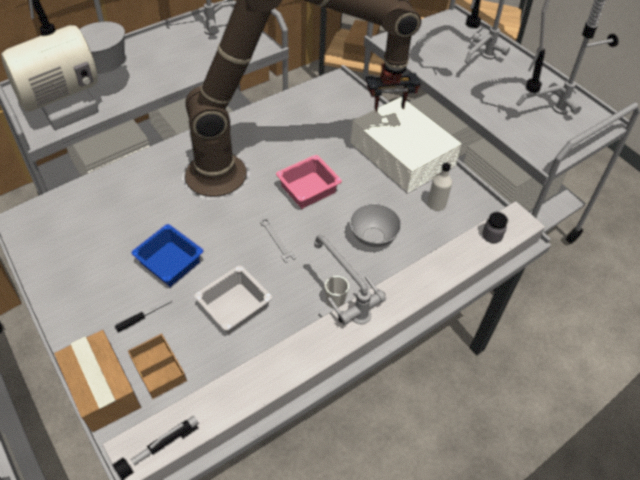

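View pics/top0.png

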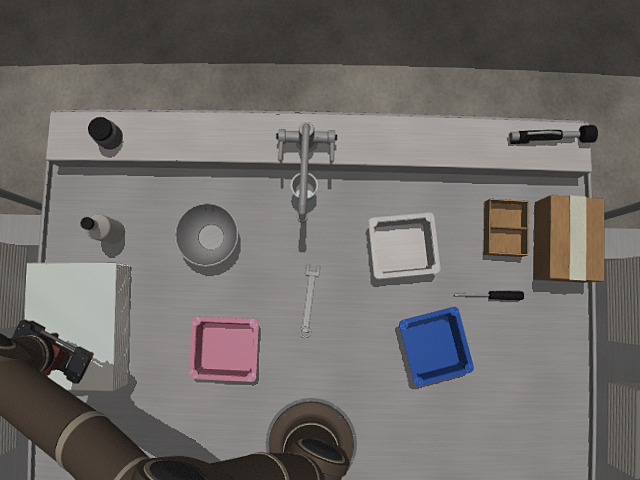

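The scene has three candidate pans in the top view: white/steel at (404,247), blue at (436,347) and pink at (225,350). The steel one fits, since the other two are the look-alikes. The spout points roughly at the robot, with its outlet near (303,217), and the cup is under it at (304,187). Next I'll confirm the pan in a crop and measure.

```bash
cat > meas.py <<'E'
from h import *
im=np.load('top0im.npy');d=np.load('top0.npy');m=viewer.camera_model('top')
P=cloud(m,d); np.save('P.npy',P)
big=cv2.resize(im[110:300,260:460],None,fx=4,fy=4,interpolation=cv2.INTER_CUBIC)[:600,:800];save('crop0.png',big)
ims=np.load('scene0im.npy');Ps=cloud(viewer.camera_model('scene'),np.load('scene0.npy'))
# rim pts: height within 55..72 around the pan
for nm,Q in (('top',P),('scene',Ps)):
    x,y,z=Q[...,0],Q[...,1],Q[...,2]
    M=(z>54)&(z<76)&(x>380)&(x<670)&(y>-370)&(y<-80)
    pts=Q[M]; print(nm,M.sum(),np.median(pts[:,2]) , pts.min(0),pts.max(0))
    print(cv2.minAreaRect(pts[:,:2].astype(np.float32)))
    M=(z>70)&(z<90)&(x>500)
    pts=Q[M]; print('ledge z',np.median(pts[:,2]))
    # front edge per y bin
    E=[]
    for yy in range(-500,600,50):
        b=pts[np.abs(pts[:,1]-yy)<15]
        b=b[b[:,0]>620]
        if len(b)>5: E.append((yy,round(float(np.percentile(b[:,0],1)),1)))
    print(E)
    M=(z>195)&(x>400)&(x<900)&(np.abs(y)<200); pts=Q[M]
    print('spout',M.sum(),pts.min(0),pts.max(0))
    np.save('sp_%s.npy'%nm,pts)
    for x0 in range(450,850,20):
        b=pts[np.abs(pts[:,0]-x0)<10]
        if len(b)>2: print(x0,np.round(b.mean(0),1),len(b))
    for n,(cx0,cx1,cy0,cy1,z0,z1) in dict(cup=(540,660,-60,100,70,100),bowl=(450,650,130,400,65,85)).items():
        M=(z>z0)&(z<z1)&(x>cx0)&(x<cx1)&(y>cy0)&(y<cy1);b=Q[M]
        if len(b): print(n,b.min(0),b.max(0))
E
python3 meas.py
```

```text
top 1307 63.83540256663951 [ 445.4126171  -331.77704105   54.04733489] [ 621.59748114 -138.7573828    73.00435308]
((535.2281494140625, -235.34823608398438), (163.47967529296875, 179.95993041992188), 6.440649032592773)
ledge z 78.83397240898682
[(-500, 745.4), (-450, 745.2), (-400, 744.6), (-350, 744.4), (-300, 744.1), (-250, 743.5), (-200, 743.7), (-150, 743.7), (-100, 744.0), (-50, 743.5), (0, 661.1), (50, 658.2), (100, 743.3), (150, 743.2), (200, 743.5), (250, 624.5), (300, 628.2), (350, 744.1), (400, 744.9), (450, 744.9), (500, 745.1), (550, 743.2)]
spout 717 [576.4820714   19.59563083 195.58657687] [816.60504969  40.15788434 233.74119751]
570 [578.2  31.4 203.1] 10
590 [589.8  32.1 217.4] 69
610 [609.9  31.1 225.3] 68
630 [629.8  31.  226.5] 64
650 [650.6  30.6 226. ] 61
670 [669.8  30.3 225.8] 65
690 [690.   29.7 226.4] 60
710 [710.3  29.2 225.9] 65
730 [729.8  28.9 225.8] 60
750 [750.4  28.5 225.7] 59
770 [770.1  28.2 225.4] 64
790 [789.7  28.  226. ] 54
810 [805.6  28.4 216.2] 18
cup [651.68080425  10.21604726  73.86228067] [659.56258082  52.36009587  89.76139528]
bowl [467.4
[... 520 characters left out ...]
(200, 748.7), (250, 626.8), (300, 634.7), (350, 748.2), (400, 748.3), (450, 748.9), (500, 747.4), (550, 747.2)]
spout 514 [584.9950621   16.55336042 195.26313508] [825.80779248  43.59160788 236.83557955]
590 [592.3  31.  214.2] 29
610 [609.9  31.7 225. ] 36
630 [629.8  31.9 225.3] 41
650 [650.3  31.5 224.7] 42
670 [671.   30.4 226.2] 37
690 [689.3  30.9 224.8] 43
710 [710.6  30.  225.5] 42
730 [730.1  29.7 225.8] 40
750 [749.7  29.3 224.9] 47
770 [770.6  29.4 224.8] 46
790 [790.6  28.6 224. ] 45
810 [808.   28.7 212.7] 64
cup [649.22602087  13.57578442  70.58551002] [659.6756698   59.54552058  89.48894258]
bowl [464.14356867 204.63230107  65.00791197] [638.00009804 378.16957709  82.91038032]
```

```bash
python3 - <<'E'
from h import *
m=viewer.camera_model('top');ms=viewer.camera_model('scene')
def pr(m,X):
    K=np.array(m['intrinsics']);r,_=cv2.Rodrigues(np.array(m['R']));return cv2.projectPoints(np.array(X,float),r,np.array(m['t']).ravel(),K,np.array(m['dist']))[0].reshape(-1,2)
# steel-pan outline by colour in the top view
im=np.load('top0im.npy').astype(int)
print(im[215:285:6,360:450:8].sum(2)//3)
E
```

```text
[[139 136 136 133 144 164 180 179 176 177 135 136]
 [135 145 185 134  82  59  64  65  68 172 135 137]
 [135 139  84 105 105 102  96  88  62 175 135 134]
 [136  67 180 179 180 179 179 174  48 187 137 137]
 [137  75 175 178 180 179 176 175 141 144 135 135]
 [139  78 178 173 177 177 174 176 185 120 134 135]
 [137  75 167 178 177 176 178 177 179  67 137 136]
 [140 115 179 176 179 177 174 175 171  64 132 135]
 [138 114 180 173 173 175 175 172 172  62 127 136]
 [138 143 177 174 179 186 124  70 139 184 155 132]
 [132 136 183 176 175 185 165 101  74  74 135 135]
 [132 132  78  80  77  77  78  79  68 141 134 134]]
```

View pics/crop0.png

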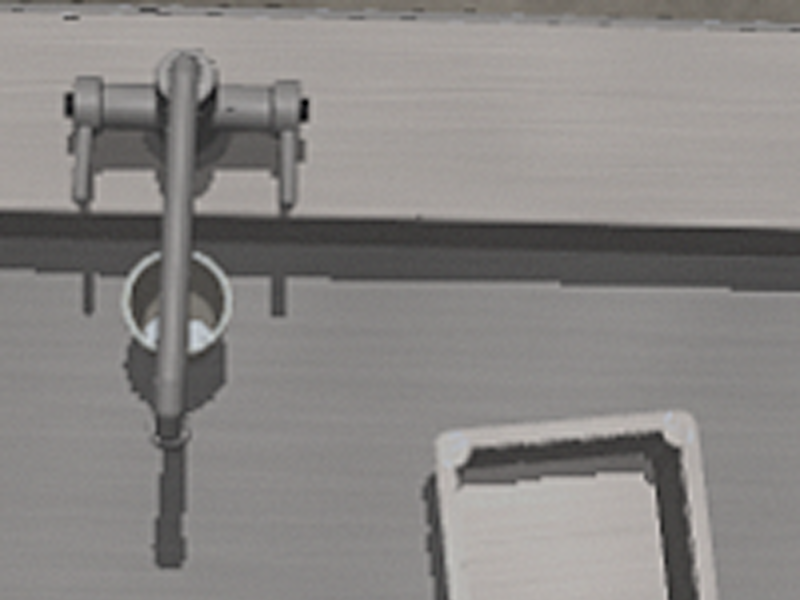

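```bash
python3 - <<'E'
from h import *
P=np.load('P.npy');m=viewer.camera_model('top')
print('box top z',np.median(P[270:380,40:120,2]),'arm region')
for n,uv,z in [('screwtip',(453,295),5),('screwhandleL',(488,295),20),('blue corners',(400,320),65),('blue',(458,308),65),('partsbox FL',(485,257),50),('partsbox BL',(486,200),50),('cup ctr',(304.5,185),85),('cupL',(304.5-13.5,185),85),('wrenchtop',(313,267),5),('wrenchbot',(305,333),5),
 ('panBL',(370,217),65),('panBR',(435,213),65),('panFR',(440,272),65),('panFL',(374,280),65)]:
    print(n,px2plane(m,[uv],z)[0].round(0))
E
```

```text
box top z 116.9497625938886 arm region
screwtip [ 406. -381.    5.]
screwhandleL [ 407. -474.   20.]
blue corners [ 337. -226.   65.]
blue [ 371. -379.   65.]
partsbox FL [ 508. -457.   50.]
partsbox BL [ 663. -462.   50.]
cup ctr [684.  31.  85.]
cupL [683.  66.  85.]
wrenchtop [474.   3.   5.]
wrenchbot [295.  21.   5.]
panBL [ 606. -145.   65.]
panBR [ 621. -318.   65.]
panFR [ 465. -331.   65.]
panFL [ 440. -157.   65.]
```

Call:
{"op": "carry_out", "data": {
  "moves": [
    {"roll": 0.1145,"jaw": 1},
    {"roll": 0.1145,"jaw": 1},
    {"roll": 0.1145,"jaw": 1},
    {"roll": 0.1145,"jaw": 1},
    {"roll": 0.1145,"jaw": 1}
  ]
}}

```text
$.moves[0]: bad value
```

Call:
{"op": "carry_out", "data": {
  "moves": [
    {"roll": 0.1145,"jaw": 1},
    {"roll": 0.1145,"jaw": 1},
    {"roll": 0.1145,"jaw": 1},
    {"roll": 0.1145,"jaw": 1},
    {"roll": 0.1145,"jaw": 1}
  ]
}}

```text
$.moves[0]: bad value
```

Rim height is about 64 mm in both views. The refused call probably needs every key in each row.

Call:
{"op": "carry_out", "data": {
  "moves": [
    {"tx": 0,"ty": 0,"tz": 0,"roll": 0.1145,"jaw": 1},
    {"tx": 0,"ty": 0,"tz": 0,"roll": 0.1145,"jaw": 1},
    {"tx": 0,"ty": 0,"tz": 0,"roll": 0.1145,"jaw": 1},
    {"tx": 0,"ty": 0,"tz": 0,"roll": 0.1145,"jaw": 1},
    {"tx": 0,"ty": 0,"tz": 0,"roll": 0.1145,"jaw": 1}
  ]
}}

```text
t: 0.52
eef_pos: [258.1, 568.9, 244.2]
orientation: [0.96, 0.28, -0.0, 0.0]
ft_force: [0.1, 0.3, -0.7]
gripper_width: 87.7
```

Call:
{"op": "carry_out", "data": {
  "moves": [
    {"tx": 0,"ty": 0,"tz": 0,"roll": 0.1145,"jaw": 1},
    {"tx": 0,"ty": 0,"tz": 0,"roll": 0.1145,"jaw": 1},
    {"tx": 0,"ty": 0,"tz": 0,"roll": 0.1145,"jaw": 1},
    {"tx": 0,"ty": 0,"tz": 0,"roll": 0.1145,"jaw": 1},
    {"tx": 0,"ty": 0,"tz": 0,"roll": 0.1145,"jaw": 1}
  ]
}}

```text
t: 0.93
eef_pos: [258.1, 568.9, 244.2]
orientation: [1.0, -0.003, -0.0, 0.0]
ft_force: [-0.3, 0.4, 0.0]
gripper_width: 87.7
```

Call:
{"op": "carry_out", "data": {
  "moves": [
    {"tx": 30,"ty": 28,"tz": 0,"roll": 0,"jaw": 1},
    {"tx": 30,"ty": 28,"tz": 0,"roll": 0,"jaw": 1},
    {"tx": 30,"ty": 28,"tz": 0,"roll": 0,"jaw": 1},
    {"tx": 30,"ty": 28,"tz": 0,"roll": 0,"jaw": 1},
    {"tx": 30,"ty": 28,"tz": 0,"roll": 0,"jaw": 1}
  ]
}}

```text
t: 1.35
eef_pos: [409.0, 427.6, 244.4]
orientation: [1.0, 0.0, -0.0, 0.0]
ft_force: [1.0, 0.6, 1.0]
gripper_width: 88.0
```

Call:
{"op": "carry_out", "data": {
  "moves": [
    {"tx": 0,"ty": 40,"tz": 0,"roll": 0,"jaw": 1},
    {"tx": 0,"ty": 40,"tz": 0,"roll": 0,"jaw": 1},
    {"tx": 0,"ty": 40,"tz": 0,"roll": 0,"jaw": 1},
    {"tx": 0,"ty": 40,"tz": 0,"roll": 0,"jaw": 1},
    {"tx": 0,"ty": 40,"tz": 0,"roll": 0,"jaw": 1}
  ]
}}

```text
t: 1.77
eef_pos: [407.7, 227.1, 244.3]
orientation: [1.0, -0.0, -0.0, 0.0]
ft_force: [0.7, -0.2, 0.5]
gripper_width: 87.7
```

Call:
{"op": "carry_out", "data": {
  "moves": [
    {"tx": 0,"ty": 40,"tz": 0,"roll": 0,"jaw": 1},
    {"tx": 0,"ty": 40,"tz": 0,"roll": 0,"jaw": 1},
    {"tx": 0,"ty": 40,"tz": 0,"roll": 0,"jaw": 1},
    {"tx": 0,"ty": 40,"tz": 0,"roll": 0,"jaw": 1},
    {"tx": 0,"ty": 40,"tz": 0,"roll": 0,"jaw": 1}
  ]
}}

```text
t: 2.18
eef_pos: [407.5, 27.3, 244.6]
orientation: [1.0, 0.0, 0.0, -0.0]
ft_force: [0.6, -0.3, -0.3]
gripper_width: 87.5
```

Call:
{"op": "carry_out", "data": {
  "moves": [
    {"tx": 0,"ty": 40,"tz": 0,"roll": 0,"jaw": 1},
    {"tx": 0,"ty": 40,"tz": 0,"roll": 0,"jaw": 1},
    {"tx": 0,"ty": 40,"tz": 0,"roll": 0,"jaw": 1},
    {"tx": 0,"ty": 40,"tz": 0,"roll": 0,"jaw": 1},
    {"tx": 0,"ty": 40,"tz": 0,"roll": 0,"jaw": 1}
  ]
}}

```text
t: 2.6
eef_pos: [407.5, -172.6, 244.8]
orientation: [1.0, 0.0, 0.0, -0.0]
ft_force: [0.6, -0.4, 0.0]
gripper_width: 87.7
```

Call:
{"op": "carry_out", "data": {
  "moves": [
    {"tx": 27,"ty": 30,"tz": 0,"roll": 0,"jaw": 1},
    {"tx": 27,"ty": 30,"tz": 0,"roll": 0,"jaw": 1},
    {"tx": 27,"ty": 30,"tz": 0,"roll": 0,"jaw": 1},
    {"tx": 27,"ty": 30,"tz": 0,"roll": 0,"jaw": 1},
    {"tx": 27,"ty": 30,"tz": 0,"roll": 0,"jaw": 1}
  ]
}}

```text
t: 3.02
eef_pos: [544.3, -321.9, 243.6]
orientation: [1.0, 0.001, -0.001, -0.0]
ft_force: [0.4, -0.4, 0.3]
gripper_width: 87.5
```

Call:
{"op": "carry_out", "data": {
  "moves": [
    {"tx": 0,"ty": 25,"tz": 0,"roll": 0,"jaw": 1},
    {"tx": 0,"ty": 25,"tz": 0,"roll": 0,"jaw": 1},
    {"tx": 0,"ty": 0,"tz": 35,"roll": 0,"jaw": 1},
    {"tx": 0,"ty": 0,"tz": 35,"roll": 0,"jaw": 1},
    {"tx": 0,"ty": 0,"tz": 35,"roll": 0,"jaw": 1}
  ]
}}

```text
t: 3.43
eef_pos: [542.8, -371.5, 138.2]
orientation: [1.0, -0.001, 0.0, 0.0]
ft_force: [1.3, 0.6, -0.4]
gripper_width: 87.9
```

Call:
{"op": "carry_out", "data": {
  "moves": [
    {"tx": 0,"ty": 0,"tz": 35,"roll": 0,"jaw": 1},
    {"tx": 0,"ty": 0,"tz": 35,"roll": 0,"jaw": 1},
    {"tx": 0,"ty": 0,"tz": 25,"roll": 0,"jaw": 1},
    {"tx": 0,"ty": 0,"tz": 0,"roll": 0,"jaw": 1},
    {"tx": 0,"ty": 0,"tz": 0,"roll": 0,"jaw": 1}
  ]
}}

```text
t: 3.85
eef_pos: [542.3, -370.4, 43.6]
orientation: [1.0, -0.0, -0.001, -0.001]
ft_force: [-1.0, 0.5, 0.7]
gripper_width: 87.9
```

```bash
python3 - <<'E'
from h import *
im,d=viewer.read_camera('top');save('top1.png',cv2.resize(im[150:350,300:550],None,fx=3,fy=3))
E
```

```text
(no output)
```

View pics/top1.png

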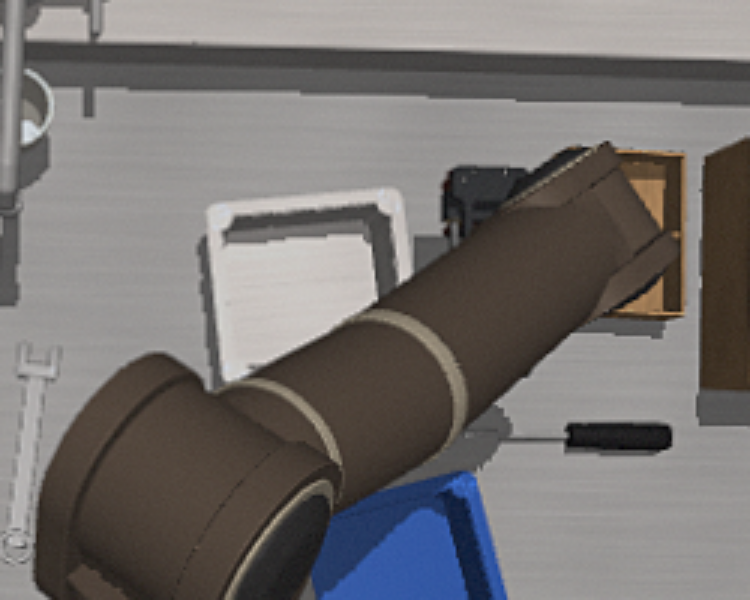

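The fingers stand clear at the pan's right side. Now I'll push it sideways to the left (+y).

Call:
{"op": "carry_out", "data": {
  "moves": [
    {"tx": 0,"ty": -9,"tz": 0,"roll": 0,"jaw": 1},
    {"tx": 0,"ty": -9,"tz": 0,"roll": 0,"jaw": 1},
    {"tx": 0,"ty": -9,"tz": 0,"roll": 0,"jaw": 1},
    {"tx": 0,"ty": -9,"tz": 0,"roll": 0,"jaw": 1},
    {"tx": 0,"ty": -9,"tz": 0,"roll": 0,"jaw": 1}
  ]
}}

```text
t: 4.32
eef_pos: [543.4, -325.9, 45.9]
orientation: [1.0, 0.0, 0.001, 0.001]
ft_force: [-1.5, -5.3, 2.8]
gripper_width: 88.1
```

Call:
{"op": "carry_out", "data": {
  "moves": [
    {"tx": 0,"ty": -9,"tz": 0,"roll": 0,"jaw": 1},
    {"tx": 0,"ty": -9,"tz": 0,"roll": 0,"jaw": 1},
    {"tx": 0,"ty": -9,"tz": 0,"roll": 0,"jaw": 1},
    {"tx": 0,"ty": -9,"tz": 0,"roll": 0,"jaw": 1},
    {"tx": 0,"ty": -9,"tz": 0,"roll": 0,"jaw": 1}
  ]
}}

```text
t: 4.73
eef_pos: [543.7, -281.0, 45.4]
orientation: [1.0, -0.0, 0.001, 0.001]
ft_force: [0.6, -5.4, 3.0]
gripper_width: 87.6
```

```bash
python3 - <<'E'
from h import *
im,d=viewer.read_camera('top');save('top2.png',cv2.resize(im[150:350,300:550],None,fx=3,fy=3))
E
```

```text
(no output)
```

View pics/top2.png

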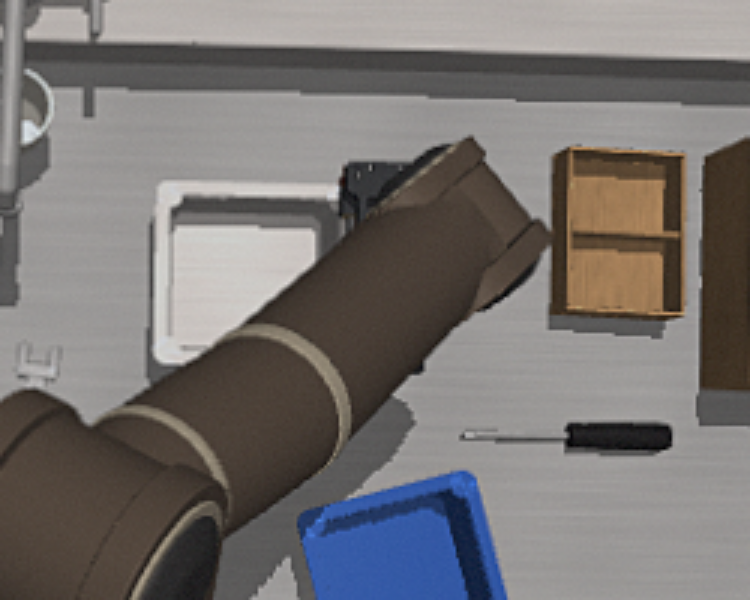

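Call:
{"op": "carry_out", "data": {
  "moves": [
    {"tx": 0,"ty": -9,"tz": 0,"roll": 0,"jaw": 1},
    {"tx": 0,"ty": -9,"tz": 0,"roll": 0,"jaw": 1},
    {"tx": 0,"ty": -9,"tz": 0,"roll": 0,"jaw": 1},
    {"tx": 0,"ty": -8,"tz": 0,"roll": 0,"jaw": 1},
    {"tx": 0,"ty": -5,"tz": 0,"roll": 0,"jaw": 1}
  ]
}}

```text
t: 5.2
eef_pos: [543.5, -239.8, 44.9]
orientation: [1.0, 0.0, 0.0, 0.0]
ft_force: [0.4, -5.6, 2.4]
gripper_width: 87.8
```

Call:
{"op": "carry_out", "data": {
  "moves": [
    {"tx": 0,"ty": 0,"tz": 0,"roll": 0,"jaw": 1},
    {"tx": 0,"ty": 20,"tz": 0,"roll": 0,"jaw": 1},
    {"tx": 0,"ty": 30,"tz": 0,"roll": 0,"jaw": 1},
    {"tx": 0,"ty": 0,"tz": -40,"roll": 0,"jaw": 1},
    {"tx": 0,"ty": 0,"tz": -40,"roll": 0,"jaw": 1}
  ]
}}

```text
t: 5.62
eef_pos: [540.3, -291.0, 122.3]
orientation: [1.0, -0.001, -0.004, -0.001]
ft_force: [0.8, -1.0, -0.1]
gripper_width: 87.7
```

```bash
python3 - <<'E'
from h import *
print(get_state()['eef_pos'])
im,d=viewer.read_camera('top');save('top3.png',cv2.resize(im[150:350,300:550],None,fx=3,fy=3))
P=cloud(viewer.camera_model('top'),d)
im,d=viewer.read_camera('scene');save('sc3.png',im)
Ps=cloud(viewer.camera_model('scene'),d)
for Q in (P,Ps):
    x,y,z=Q[...,0],Q[...,1],Q[...,2]
    pts=Q[(z>54)&(z<72)&(x>420)&(x<680)&(y>-245)&(y<-20)];print(len(pts),cv2.minAreaRect(pts[:,:2].astype(np.float32)))
E
```

```text
[ 540.30453227 -291.03923447  122.25745326]
1109 ((544.7330322265625, -142.14913940429688), (163.8116455078125, 173.4249267578125), 1.07616126537323)
858 ((543.2833251953125, -138.79879760742188), (177.91920471191406, 171.01077270507812), 89.04318237304688)
```

View pics/top3.png

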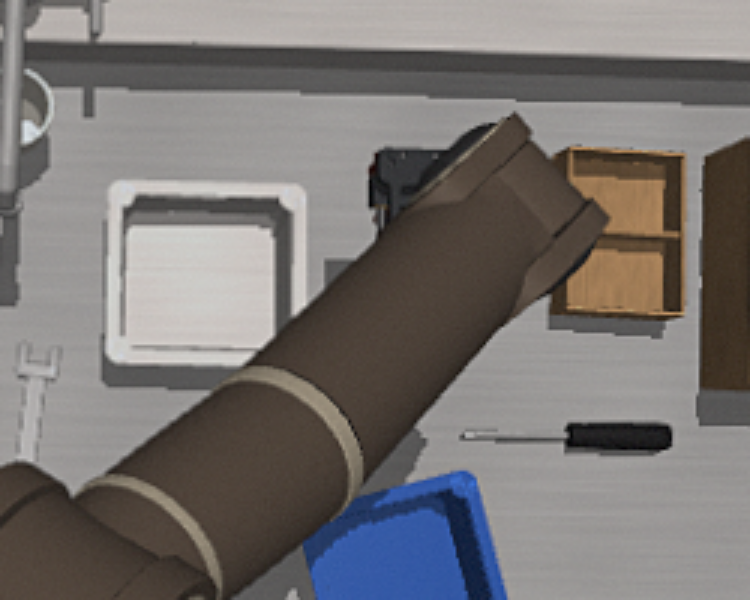

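View pics/sc3.png

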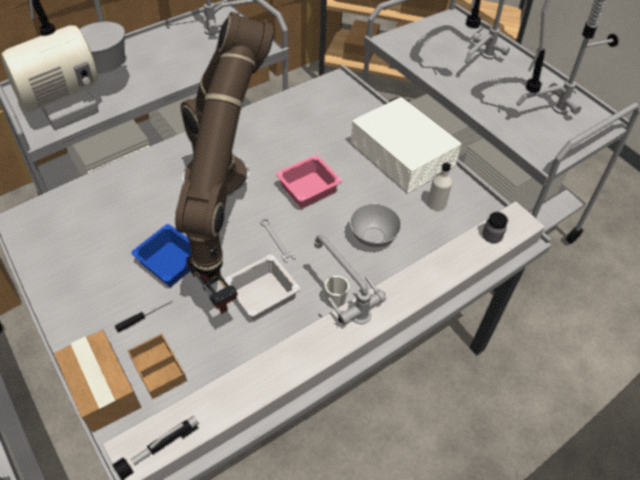

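Call:
{"op": "carry_out", "data": {
  "moves": [
    {"tx": -23,"ty": 0,"tz": -25,"roll": 0,"jaw": 1},
    {"tx": -23,"ty": 0,"tz": -25,"roll": 0,"jaw": 1},
    {"tx": -23,"ty": 0,"tz": -25,"roll": 0,"jaw": 1},
    {"tx": -23,"ty": 0,"tz": -25,"roll": 0,"jaw": 1},
    {"tx": -23,"ty": 0,"tz": 0,"roll": 0,"jaw": 1}
  ]
}}

```text
t: 6.13
eef_pos: [428.5, -290.9, 227.5]
orientation: [1.0, 0.0, 0.002, -0.0]
ft_force: [0.6, -0.6, -0.1]
gripper_width: 87.8
```

Call:
{"op": "carry_out", "data": {
  "moves": [
    {"tx": 0,"ty": 0,"tz": 0,"roll": 0.1208,"jaw": 1},
    {"tx": 0,"ty": 0,"tz": 0,"roll": 0.1208,"jaw": 1},
    {"tx": 0,"ty": 0,"tz": 0,"roll": 0.1208,"jaw": 1},
    {"tx": 0,"ty": 0,"tz": 0,"roll": 0.1208,"jaw": 1},
    {"tx": 0,"ty": 0,"tz": 0,"roll": 0.1208,"jaw": 1}
  ]
}}

```text
t: 6.55
eef_pos: [428.2, -289.2, 223.9]
orientation: [0.954, -0.3, -0.001, -0.001]
ft_force: [0.2, 0.6, -0.2]
gripper_width: 87.9
```

Call:
{"op": "carry_out", "data": {
  "moves": [
    {"tx": 0,"ty": 0,"tz": 0,"roll": 0.1208,"jaw": 1},
    {"tx": 0,"ty": 0,"tz": 0,"roll": 0.1208,"jaw": 1},
    {"tx": 0,"ty": 0,"tz": 0,"roll": 0.1208,"jaw": 1},
    {"tx": 0,"ty": 0,"tz": 0,"roll": 0.1208,"jaw": 1},
    {"tx": 0,"ty": 0,"tz": 0,"roll": 0.1208,"jaw": 1}
  ]
}}

```text
t: 6.97
eef_pos: [428.3, -289.1, 223.8]
orientation: [0.822, -0.57, -0.001, -0.001]
ft_force: [-0.3, 0.5, 0.2]
gripper_width: 88.2
```

Call:
{"op": "carry_out", "data": {
  "moves": [
    {"tx": 0,"ty": 0,"tz": 0,"roll": 0.1208,"jaw": 1},
    {"tx": 0,"ty": 0,"tz": 0,"roll": 0.1208,"jaw": 1},
    {"tx": 0,"ty": 0,"tz": 0,"roll": 0.1208,"jaw": 1},
    {"tx": -30,"ty": 0,"tz": 0,"roll": 0,"jaw": 1},
    {"tx": -30,"ty": 0,"tz": 0,"roll": 0,"jaw": 1}
  ]
}}

```text
t: 7.38
eef_pos: [427.3, -230.4, 223.8]
orientation: [-0.706, 0.708, 0.001, -0.0]
ft_force: [0.8, 0.3, 0.3]
gripper_width: 87.7
```

Call:
{"op": "carry_out", "data": {
  "moves": [
    {"tx": -30,"ty": 0,"tz": 0,"roll": 0,"jaw": 1},
    {"tx": -30,"ty": 0,"tz": 0,"roll": 0,"jaw": 1},
    {"tx": -30,"ty": 0,"tz": 0,"roll": 0,"jaw": 1},
    {"tx": 0,"ty": 0,"tz": 0,"roll": 0,"jaw": 1},
    {"tx": 0,"ty": 0,"tz": 0,"roll": 0,"jaw": 1}
  ]
}}

```text
t: 7.8
eef_pos: [428.2, -137.4, 223.9]
orientation: [0.71, -0.705, -0.001, -0.0]
ft_force: [0.2, 0.2, 0.2]
gripper_width: 87.8
```

Call:
{"op": "carry_out", "data": {
  "moves": [
    {"tx": 3,"ty": 4,"tz": 36,"roll": 0,"jaw": 1},
    {"tx": 0,"ty": 0,"tz": 36,"roll": 0,"jaw": 1},
    {"tx": 0,"ty": 0,"tz": 36,"roll": 0,"jaw": 1},
    {"tx": 0,"ty": 0,"tz": 36,"roll": 0,"jaw": 1},
    {"tx": 0,"ty": 0,"tz": 35,"roll": 0,"jaw": 1}
  ]
}}

```text
t: 8.22
eef_pos: [423.3, -144.7, 43.5]
orientation: [-0.707, 0.708, 0.001, -0.0]
ft_force: [1.3, 1.2, 1.4]
gripper_width: 87.4
```

Call:
{"op": "carry_out", "data": {
  "moves": [
    {"tx": 0,"ty": -10,"tz": 0,"roll": 0,"jaw": 1},
    {"tx": 0,"ty": -10,"tz": 0,"roll": 0,"jaw": 1},
    {"tx": 0,"ty": -9,"tz": 0,"roll": 0,"jaw": 1},
    {"tx": 0,"ty": -9,"tz": 0,"roll": 0,"jaw": 1},
    {"tx": 0,"ty": -9,"tz": 0,"roll": 0,"jaw": 1}
  ]
}}

```text
t: 8.63
eef_pos: [472.8, -144.0, 47.1]
orientation: [0.707, -0.707, 0.001, -0.0]
ft_force: [-4.1, -0.2, -0.8]
gripper_width: 88.0
```

Call:
{"op": "carry_out", "data": {
  "moves": [
    {"tx": 0,"ty": -9,"tz": 0,"roll": 0,"jaw": 1},
    {"tx": 0,"ty": -9,"tz": 0,"roll": 0,"jaw": 1},
    {"tx": 0,"ty": -9,"tz": 0,"roll": 0,"jaw": 1},
    {"tx": 0,"ty": -9,"tz": 0,"roll": 0,"jaw": 1},
    {"tx": 0,"ty": -9,"tz": 0,"roll": 0,"jaw": 1}
  ]
}}

```text
t: 9.05
eef_pos: [516.6, -143.5, 46.6]
orientation: [0.707, -0.707, -0.0, -0.0]
ft_force: [-5.8, 0.7, 4.8]
gripper_width: 87.8
```

```bash
python3 - <<'E'
from h import *
im,d=viewer.read_camera('top');save('top4.png',cv2.resize(im[150:350,300:550],None,fx=3,fy=3))
P=cloud(viewer.camera_model('top'),d)
im,d=viewer.read_camera('scene');save('sc4.png',im)
E
```

```text
(no output)
```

View pics/top4.png

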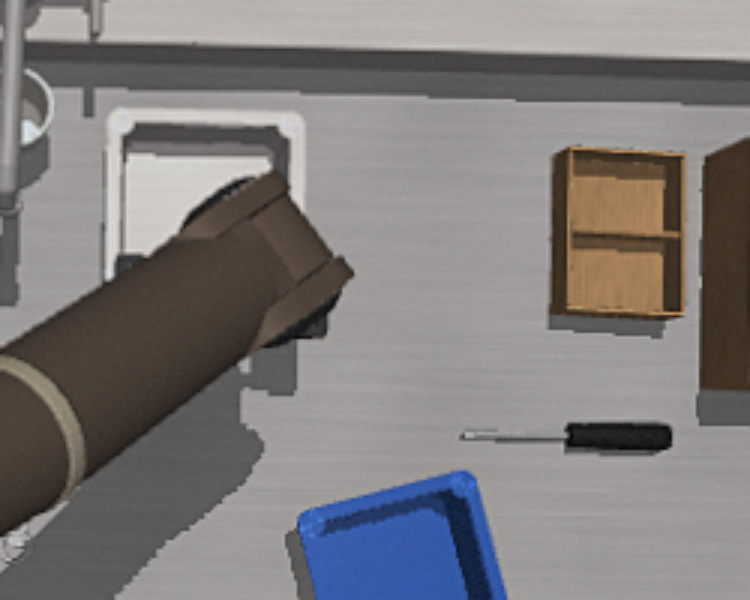

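Call:
{"op": "carry_out", "data": {
  "moves": [
    {"tx": 0,"ty": -9,"tz": 0,"roll": 0,"jaw": 1},
    {"tx": 0,"ty": -9,"tz": 0,"roll": 0,"jaw": 1},
    {"tx": 0,"ty": -9,"tz": 0,"roll": 0,"jaw": 1},
    {"tx": 0,"ty": -9,"tz": 0,"roll": 0,"jaw": 1},
    {"tx": 0,"ty": -8,"tz": 0,"roll": 0,"jaw": 1}
  ]
}}

```text
t: 9.57
eef_pos: [560.0, -143.7, 46.2]
orientation: [0.707, -0.707, -0.0, 0.0]
ft_force: [-5.6, -0.0, 5.6]
gripper_width: 88.1
```

Call:
{"op": "carry_out", "data": {
  "moves": [
    {"tx": 0,"ty": -2,"tz": 0,"roll": 0,"jaw": 1},
    {"tx": 0,"ty": -2,"tz": 0,"roll": 0,"jaw": 1},
    {"tx": 0,"ty": -2,"tz": 0,"roll": 0,"jaw": 1},
    {"tx": 0,"ty": -2,"tz": 0,"roll": 0,"jaw": 1},
    {"tx": 0,"ty": -2,"tz": 0,"roll": 0,"jaw": 1}
  ]
}}

```text
t: 9.98
eef_pos: [569.2, -143.7, 45.9]
orientation: [0.707, -0.707, -0.001, 0.0]
ft_force: [-4.6, 0.4, 3.4]
gripper_width: 87.7
```

Call:
{"op": "carry_out", "data": {
  "moves": [
    {"tx": 0,"ty": -1,"tz": 0,"roll": 0,"jaw": 1},
    {"tx": 0,"ty": -1,"tz": 0,"roll": 0,"jaw": 1},
    {"tx": 0,"ty": -1,"tz": 0,"roll": 0,"jaw": 1},
    {"tx": 0,"ty": -1,"tz": 0,"roll": 0,"jaw": 1},
    {"tx": 0,"ty": -1,"tz": 0,"roll": 0,"jaw": 1}
  ]
}}

```text
t: 10.4
eef_pos: [571.8, -143.7, 45.7]
orientation: [-0.707, 0.707, 0.003, -0.001]
ft_force: [-16.8, 1.2, 13.6]
gripper_width: 87.8
```

The force rose to 17 N against the ledge, so contact is made. Backing off to check.

Call:
{"op": "carry_out", "data": {
  "moves": [
    {"tx": 0,"ty": 4,"tz": 0,"roll": 0,"jaw": 1},
    {"tx": 0,"ty": 20,"tz": 0,"roll": 0,"jaw": 1},
    {"tx": 0,"ty": 40,"tz": 0,"roll": 0,"jaw": 1},
    {"tx": 0,"ty": 40,"tz": 0,"roll": 0,"jaw": 1},
    {"tx": 0,"ty": 40,"tz": 0,"roll": 0,"jaw": 1}
  ]
}}

```text
t: 10.82
eef_pos: [430.2, -143.8, 45.8]
orientation: [0.708, -0.707, 0.001, -0.0]
ft_force: [-0.7, -1.0, -0.5]
gripper_width: 87.6
```

```bash
cat > chk.py <<'E'
from h import *
import sys
k=sys.argv[1]
im,d=viewer.read_camera('top');save('top%s.png'%k,cv2.resize(im[100:300,240:490],None,fx=3,fy=3))
P=cloud(viewer.camera_model('top'),d)
im,d=viewer.read_camera('scene');save('sc%s.png'%k,cv2.resize(im[180:380,180:430],None,fx=3,fy=3))
Ps=cloud(viewer.camera_model('scene'),d)
for Q in (P,Ps):
    x,y,z=Q[...,0],Q[...,1],Q[...,2]
    pts=Q[(z>54)&(z<72)&(x>550)&(x<752)&(y>-260)&(y<-30)];print(len(pts),cv2.minAreaRect(pts[:,:2].astype(np.float32)))
    pts=Q[(z>195)&(z<235)&(x>560)&(x<790)&(np.abs(y)<250)]
    vx,vy,x0,y0=cv2.fitLine(pts[:,:2].astype(np.float32),cv2.DIST_HUBER,0,.01,.01).ravel()
    print('spout slope',np.arctan2(vy,vx),pts.min(0),pts.max(0))
    pts=Q[(z>140)&(z<200)&(x>560)&(x<760)&(y>-250)&(y<100)]
    if len(pts): print('nozzle',len(pts),pts.min(0).round(),pts.max(0).round(),np.median(pts,0).round())
E
python3 chk.py 5
```

```text
1350 ((666.0120239257812, -145.18028259277344), (166.08853149414062, 229.16055297851562), 0.0806979238986969)
spout slope -0.022720499 [576.52804156  19.56807333 196.23689964] [789.49176429  40.26758301 234.04921109]
nozzle 100 [573. -41. 140.] [760.  97. 199.] [737.  27. 146.]
879 ((665.2841796875, -144.88613891601562), (170.21678161621094, 193.52464294433594), 0.025019535794854164)
spout slope -0.009712026 [581.26510765  21.21984472 195.9281359 ] [789.95011775  43.22688219 234.62171638]
nozzle 91 [575. -41. 140.] [759.  99. 200.] [597.  29. 177.]
```

View pics/top5.png

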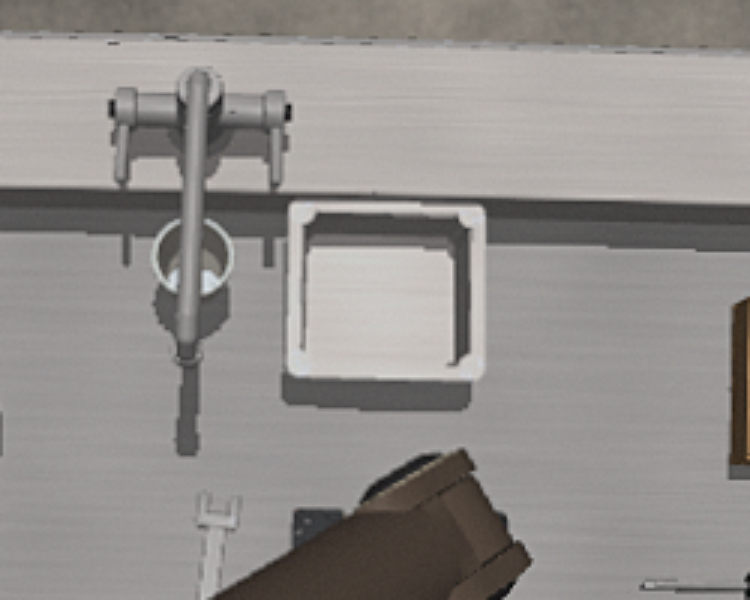

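View pics/sc5.png

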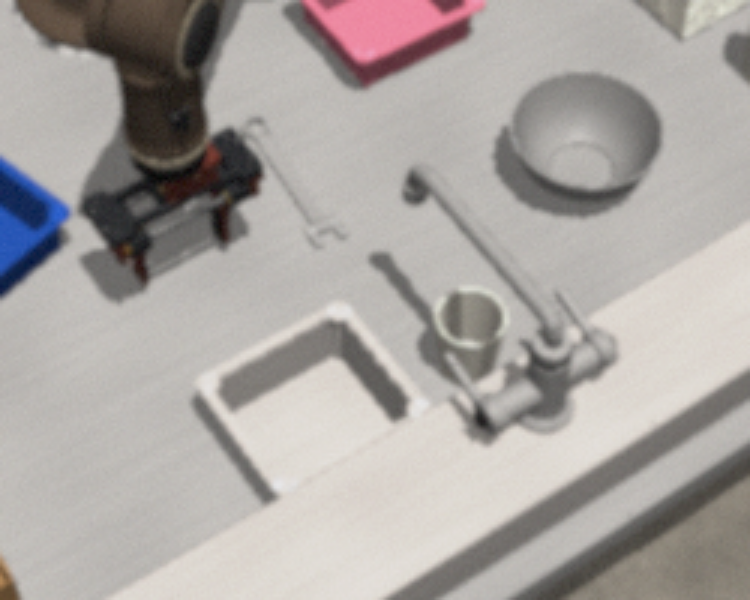

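```bash
python3 - <<'E'
from h import *
m=viewer.camera_model('top')
print('C',(-np.array(m['R']).T@np.array(m['t']).ravel()).round())
im,d=viewer.read_camera('top');np.save('top6im.npy',im)
g=im.mean(2)
for u in (345,355,369,385,395): print(u,g[155:175,u].round().astype(int), 'front',g[218:232,u].round().astype(int))
for v in (185,200,215): print(v,g[v,330:345].astype(int),g[v,396:408].astype(int))
E
```

```text
C [ 388.    2. 1478.]
345 [180 180 179 178 178 176 180 186 174 112  63  91 162 203 192 160 105  67
  63  69] front [194 195 195 196 198 196 200 168 102  81  87  89  87  89]
355 [177 177 177 176 179 177 178 187 178 123  60  84 161 206 205 169  66  66
  73  73] front [193 194 195 195 200 198 201 189 126  78  87  87  89  88]
369 [173 176 175 178 179 176 179 182 178 147  88  74 157 209 207 176  87  66
  74  74] front [194 194 196 199 197 199 201 212 146  73  89  89  89  88]
385 [176 175 175 177 177 178 177 182 182 171 116  68  94 150 208 192 155 113
  63  70] front [193 192 194 195 196 196 200 209 157  88  83  91  88  89]
395 [172 176 177 179 177 176 174 177 181 180 131  59  88 142 204 199 203 200
 204 206] front [157 202 201 200 200 200 200 207 173 104  81  86  86  87]
185 [ 81 125 161 156 123 106 175 204 200 205 176 114 166 210 200] [114 193 197 194 198 178 150 150 151 151 153 150]
200 [149 150 148 149 116 125 192 205 200 197 139 113 180 198 194] [ 86 192 204 198 200 182 159 154 154 154 156 155]
215 [151 150 151 153 118 144 209 201 201 188 116 132 203 196 195] [108 186 201 197 201 182 152 148 150 153 151 151]
```

```bash
python3 - <<'E'
from h import *
m=viewer.camera_model('top')
f=lambda uv,z:px2plane(m,uv,z).round(1)[:,:2]
print('ledge',f([(345,163.9),(355,164.0),(369,164.5),(385,164.9),(395,165.1)],80).tolist())
print('back',f([(345,166.6),(355,166.6),(369,166.7),(385,167.7),(395,167.8)],65).tolist())
print('front',f([(345,225.4),(355,225.8),(369,226.0),(385,226.3),(395,226.6)],65).tolist())
print('sides',f([(335.3,200),(401.2,200)],65).tolist())
E
```

```text
ledge [[744.9, -75.3], [745.3, -101.9], [744.9, -139.1], [744.9, -181.8], [745.1, -208.4]]
back [[741.3, -76.3], [742.0, -103.1], [742.6, -140.7], [741.0, -183.8], [741.5, -210.7]]
front [[582.2, -78.8], [581.7, -105.2], [582.1, -142.3], [582.3, -184.7], [582.1, -211.3]]
sides [[649.7, -51.9], [654.0, -227.5]]
```

The pan is square: back edge x≈742 against a ledge edge of 745, so 1–3 mm within edge bias. Its centre is about (663,-140). Next is the spout: close the jaws, go round in front of it to the +y side, then push it towards -y.

Call:
{"op": "carry_out", "data": {
  "moves": [
    {"tx": 0,"ty": 0,"tz": -34,"roll": 0,"jaw": -1},
    {"tx": 0,"ty": 0,"tz": -34,"roll": 0,"jaw": -1},
    {"tx": 0,"ty": 0,"tz": -34,"roll": 0,"jaw": -1},
    {"tx": 0,"ty": 0,"tz": -34,"roll": 0,"jaw": -1},
    {"tx": 0,"ty": 0,"tz": -34,"roll": 0,"jaw": -1}
  ],
  "squeeze": 10
}}

```text
t: 11.38
eef_pos: [432.5, -144.2, 218.0]
orientation: [0.707, -0.707, 0.001, -0.0]
ft_force: [1.4, 0.8, 0.3]
gripper_width: 57.7
```

Call:
{"op": "carry_out", "data": {
  "moves": [
    {"tx": -40,"ty": 0,"tz": 0,"roll": 0,"jaw": -1},
    {"tx": -40,"ty": 0,"tz": 0,"roll": 0,"jaw": -1},
    {"tx": -40,"ty": 0,"tz": 0,"roll": 0,"jaw": -1},
    {"tx": -40,"ty": 0,"tz": 0,"roll": 0,"jaw": -1},
    {"tx": -40,"ty": 0,"tz": 0,"roll": 0,"jaw": -1}
  ]
}}

```text
t: 11.8
eef_pos: [432.4, 59.0, 216.8]
orientation: [0.707, -0.707, 0.001, -0.002]
ft_force: [0.9, -0.4, 0.3]
gripper_width: 24.4
```

Call:
{"op": "carry_out", "data": {
  "moves": [
    {"tx": -25,"ty": 0,"tz": 0,"roll": 0,"jaw": -1},
    {"tx": 0,"ty": 0,"tz": 0,"roll": 0,"jaw": -1},
    {"tx": 0,"ty": 0,"tz": 0,"roll": 0,"jaw": -1},
    {"tx": 0,"ty": 0,"tz": 0,"roll": 0,"jaw": -1},
    {"tx": 0,"ty": 0,"tz": 0,"roll": 0,"jaw": -1}
  ]
}}

```text
t: 12.22
eef_pos: [431.6, 80.1, 216.0]
orientation: [-0.707, 0.708, -0.0, 0.0]
ft_force: [0.7, -0.3, -0.9]
gripper_width: 0.1
```

Call:
{"op": "carry_out", "data": {
  "moves": [
    {"tx": 0,"ty": -40,"tz": 0,"roll": 0,"jaw": -1},
    {"tx": 0,"ty": -40,"tz": 0,"roll": 0,"jaw": -1},
    {"tx": 0,"ty": -40,"tz": 0,"roll": 0,"jaw": -1},
    {"tx": 0,"ty": -40,"tz": 0,"roll": 0,"jaw": -1},
    {"tx": 0,"ty": -40,"tz": 0,"roll": 0,"jaw": -1}
  ]
}}

```text
t: 12.63
eef_pos: [626.1, 79.6, 216.2]
orientation: [-0.707, 0.708, -0.0, 0.0]
ft_force: [-0.0, -0.2, 1.7]
gripper_width: 0.6
```

```bash
python3 - <<'E'
from h import *
im,d=viewer.read_camera('scene');save('sc7.png',cv2.resize(im[100:350,180:430],None,fx=2.4,fy=2.4))
for f in (-.1,-.25,-.4,-.55,-.7,-.8,-.873):
    h=13.5*np.cos(f)+10*abs(np.sin(f))+9
    print(f,(805+170*-np.cos(f)+h*np.sin(f)).round(),(28+170*np.sin(f)+h*np.cos(f)).round())
E
```

```text
-0.1 634.0 34.0
-0.25 634.0 10.0
-0.4 639.0 -15.0
-0.55 647.0 -39.0
-0.7 658.0 -62.0
-0.8 668.0 -76.0
-0.873 676.0 -86.0
```

View pics/sc7.png

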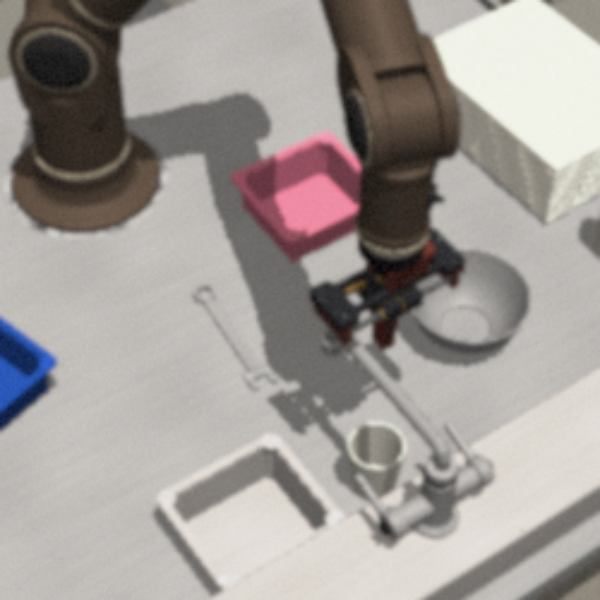

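Call:
{"op": "carry_out", "data": {
  "moves": [
    {"tx": 20,"ty": -3,"tz": 0,"roll": 0,"jaw": -1},
    {"tx": 12,"ty": 0,"tz": 0,"roll": 0,"jaw": -1},
    {"tx": 12,"ty": 0,"tz": 0,"roll": 0,"jaw": -1},
    {"tx": 12,"ty": 0,"tz": 0,"roll": 0,"jaw": -1},
    {"tx": 12,"ty": -1,"tz": 0,"roll": 0,"jaw": -1}
  ]
}}

```text
t: 13.1
eef_pos: [627.6, 12.6, 217.0]
orientation: [-0.707, 0.707, -0.0, 0.001]
ft_force: [0.8, 2.6, -0.6]
gripper_width: 0.6
```

Call:
{"op": "carry_out", "data": {
  "moves": [
    {"tx": 12,"ty": -2,"tz": 0,"roll": 0,"jaw": -1},
    {"tx": 12,"ty": -3,"tz": 0,"roll": 0,"jaw": -1},
    {"tx": 12,"ty": -4,"tz": 0,"roll": 0,"jaw": -1},
    {"tx": 12,"ty": -4,"tz": 0,"roll": 0,"jaw": -1},
    {"tx": 10,"ty": -4,"tz": 0,"roll": 0,"jaw": -1}
  ]
}}

```text
t: 13.52
eef_pos: [645.1, -45.7, 216.8]
orientation: [0.707, -0.707, 0.001, -0.0]
ft_force: [0.4, 2.7, 0.3]
gripper_width: 0.6
```

```bash
python3 - <<'E'
from h import *
print(get_state()['eef_pos'])
im,d=viewer.read_camera('scene');save('sc8.png',cv2.resize(im[150:400,180:430],None,fx=2.4,fy=2.4))
E
```

```text
[645.09798719 -45.73371986 216.82171165]
```

View pics/sc8.png

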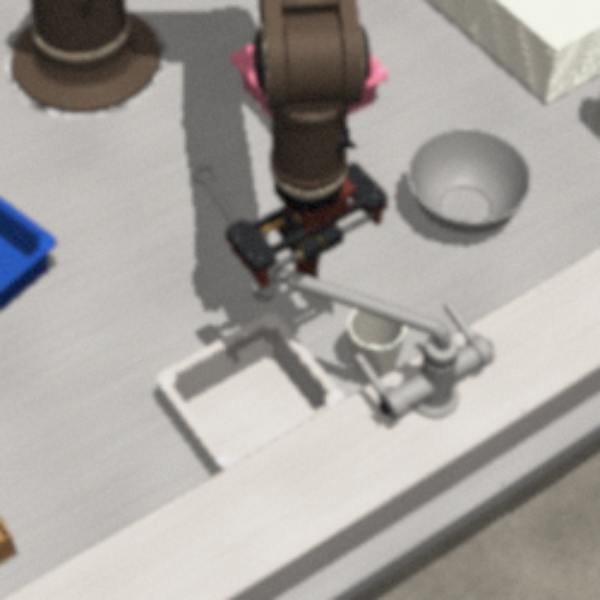

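Call:
{"op": "carry_out", "data": {
  "moves": [
    {"tx": 9,"ty": -6,"tz": 0,"roll": 0,"jaw": -1},
    {"tx": 9,"ty": -6,"tz": 0,"roll": 0,"jaw": -1},
    {"tx": 8,"ty": -6,"tz": 0,"roll": 0,"jaw": -1},
    {"tx": 8,"ty": -7,"tz": 0,"roll": 0,"jaw": -1},
    {"tx": 5,"ty": -5,"tz": 0,"roll": 0,"jaw": -1}
  ]
}}

```text
t: 13.98
eef_pos: [675.8, -84.9, 216.6]
orientation: [-0.707, 0.707, -0.001, -0.0]
ft_force: [-0.6, 0.6, 0.1]
gripper_width: 0.4
```

Call:
{"op": "carry_out", "data": {
  "moves": [
    {"tx": 0,"ty": 0,"tz": 0,"roll": 0,"jaw": -1},
    {"tx": -10,"ty": 5,"tz": 0,"roll": 0,"jaw": -1},
    {"tx": -20,"ty": 10,"tz": 0,"roll": 0,"jaw": -1},
    {"tx": -35,"ty": 15,"tz": 0,"roll": 0,"jaw": -1},
    {"tx": -35,"ty": 15,"tz": 0,"roll": 0,"jaw": -1}
  ]
}}

```text
t: 14.4
eef_pos: [629.0, 17.0, 216.5]
orientation: [-0.706, 0.708, -0.001, 0.0]
ft_force: [0.1, 1.4, 0.1]
gripper_width: 0.5
```

Call:
{"op": "carry_out", "data": {
  "moves": [
    {"tx": 0,"ty": 30,"tz": -25,"roll": 0,"jaw": -1},
    {"tx": 0,"ty": 30,"tz": -25,"roll": 0,"jaw": -1},
    {"tx": 0,"ty": 30,"tz": -25,"roll": 0,"jaw": -1},
    {"tx": 0,"ty": 30,"tz": -25,"roll": 0,"jaw": -1},
    {"tx": 0,"ty": 30,"tz": 0,"roll": 0,"jaw": -1}
  ]
}}

```text
t: 14.82
eef_pos: [480.2, 16.2, 318.6]
orientation: [0.707, -0.707, 0.001, -0.001]
ft_force: [-0.1, 0.2, 2.8]
gripper_width: 0.8
```

```bash
python3 chk.py 9; python3 - <<'E'
from h import *
print(get_state()['eef_pos'])
im,d=viewer.read_camera('top'); save('top9f.png',im)
P=cloud(viewer.camera_model('top'),d);x,y,z=np.moveaxis(P,2,0)
b=P[(z>205)&(z<235)&(x>640)&(x<800)&(y>-160)&(y<60)]
print(len(b),b.min(0).round(),b.max(0).round())
vx,vy,x0,y0=cv2.fitLine(b[:,:2].astype(np.float32),cv2.DIST_HUBER,0,.01,.01).ravel();print('ang',np.arctan2(vy,vx), 'y at 805',y0+(805-x0)*vy/vx)
E
```

```text
1203 ((664.6357421875, -144.710693359375), (228.3152618408203, 163.19508361816406), 89.86419677734375)
spout slope 0.8680359 [ 654.17227939 -146.91353978  197.41223839] [789.83917192  22.80576651 234.01664322]
nozzle 95 [ 652. -150.  140.] [760.  99. 200.] [735. -41. 146.]
781 ((665.279296875, -147.69522094726562), (169.94879150390625, 202.9454345703125), 1.6019426584243774)
spout slope 0.87820536 [ 657.124866   -146.97697812  195.6138048 ] [789.84467738  19.83636034 233.89509889]
nozzle 101 [ 652. -151.  140.] [759.  99. 200.] [ 674. -136.  178.]
[476.50686056  19.72583218 316.0238322 ]
681 [ 656. -146.  206.] [800.  35. 233.]
ang 0.86748856 y at 805 33.31723
```

View pics/top9.png

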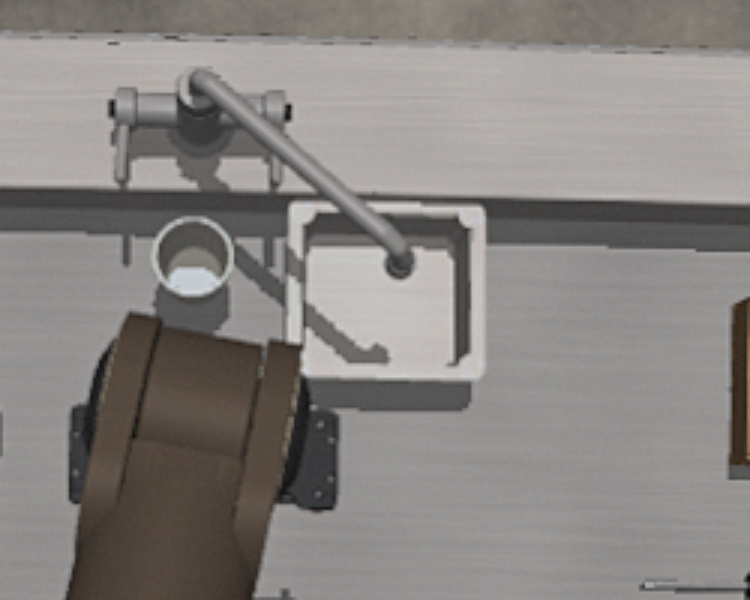

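View pics/sc9.png

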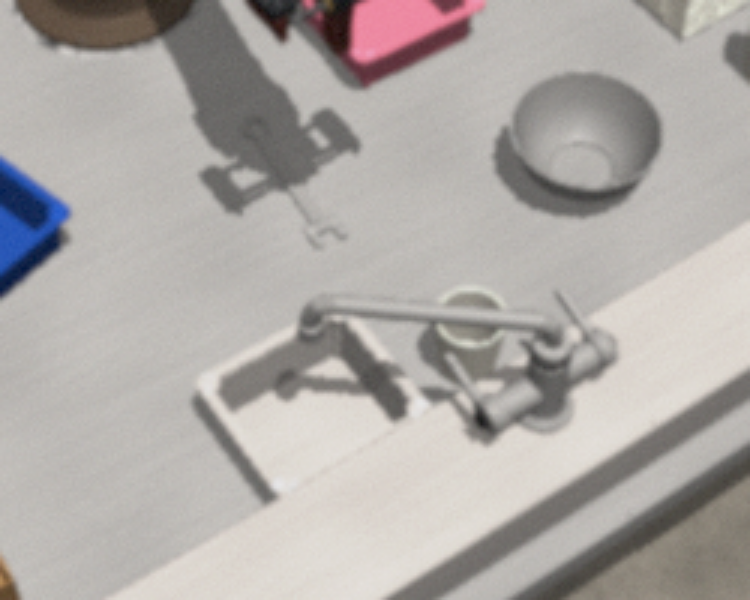

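```bash
python3 - <<'E'
from h import *
print('nozzle top',px2plane(viewer.camera_model('top'),[(373.3,188)],172))
s=get_state();print(s['t'],abs(s['qd']).max(),s['ft_force'])
order.sign_off()
E
```

```text
nozzle top [[ 662.24482768 -141.03242791  172.        ]]
14.9667 0.10703258267747574 [0.69351497 1.44409453 0.53674379]
the job is handed in; nothing more can be done
```

I pushed the steel pan sideways with the open fingers, which squared it up, then forward until it met the ledge. I then swung the spout with closed fingers to about -0.87 rad. The job was handed in at about 15 s of the 72 s allowed; no verdict was reported.

**Last checks**
- **Pan centre:** about (663, -140) mm, with one side parallel to the ledge.
- **Gap to the ledge:** 1–3 mm by the images (limit 6 mm). The force rose from about 5 N to 17 N at contact, so the pan had reached the ledge. The front-edge and back-edge readings disagree by about 2 mm, which I put down to pixel edge bias.
- **Spout outlet:** about (662–665, -139 to -141) mm, within 3 mm of the pan's centre (limit 35 mm).
- **Pan depth-box fit:** these figures came out too wide because the fit also caught the ledge face, so I used the edge measurements instead.
- **Other objects:** the cup, bowl, wrench and look-alike pans looked unmoved in the last pictures. I did not re-measure them, and I only viewed crops, so the bottle, screwdriver and partsbox were not fully checked at the end.
- **Robot at hand-in:** the gripper was clear of everything. The arm showed a small leftover joint speed (0.1 rad/s).

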